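Nest the sorting dishes on the microscopy bench

ROBOT

A 6-joint arm with a two-finger parallel gripper is mounted at the origin on the work surface. World frame = base frame: x ahead of the robot, y to its left, z up, the work surface at z = 0. Lengths are in m, angles in rad, forces in N, time in s.
With the tool pointing down it reaches from about 0.4 to 0.925 m from the base axis. Payload 3.4 kg.
Tool frame: the origin (TCP) lies on the centre line of the jaws, within the pads' length; the fingertips stand 14 mm ahead of it and the grasp point (between the pads) lies 5 mm behind it; z points along the fingers, y is the line along which they close (so a half turn about z gives the same grasp; the last joint's range is limited). The gripper opens to 85 mm and grips with 20 to 120 N. Pads are 22 mm wide; open, the fingers measure 114 mm over their backs; the gripper's body (76 mm by 85 mm) begins 54 mm behind the grasp point. The pads swing forward as they close: fully open they stand 13 mm farther back than shut.
Start: joints at [-1.222, 0.307, 1.506, -0, 1.328, -0.073], TCP at [0.236, -0.524, 0.21] pointing down, gripper open.
Joint ranges: [-3.12, 3.12], [-1.05, 2.28], [0.14, 2.33], [-1.42, 4.57], [0.1, 2.73], [-2.68, 2.68]. Speed limits (rad/s): [2.57, 2.57, 3.14, 3.14, 3.14, 3.14].

INTERFACE

Orientations are given as a rotation vector (axis times angle).
In Python, from station import robot gives the robot as it stands.
- The arm moves only by the tool play_rows, never from a script. Its arguments are lists of equal length, an entry for each row: "translation": the shift along the world's x, y, z in m, a list of three; "twist": the turn about the world's z in degrees. A call has 1 to 12 rows; each row shifts and turns the commanded pose from where the row before left it; what a row does not reach is not made up. A row lasts 1/10 s, in which the tool goes at most 50 mm and 8.59 degrees, less where a joint would pass 70% of its speed; a pose out of reach is approached as far as the arm can. A call is refused whole if a number of a shift passes 0.05 or a number of a turn 8.59, either way. A call with a gripper value outside its range is refused whole. "grip" is the finger opening in m, from 0 to 0.0854, set as the call begins (left out, the last holds). The fingers move at their own pace and stop on an object; "grip_force" is the grip in N (left out, the last holds). Time passes only in rows, so rows that do not move let the fingers close. It gives the time, the measured TCP pose, the force, the opening and the grip force at its end, in the units of the state.
- robot.state(): the state, without advancing time (a new reading comes with each control period).
- robot.get_image(name): name is "side" or "top" or "wrist"; returns a dict with "img" (400x640x3 uint8, blue, green, red), "intrinsics" (3x3 intrinsics, pixels), "position" and "attitude" of the camera in the world. Camera axes: x right, y up, looking along -z (the intrinsics and any distortion apply to the point x, -y, -z); pixel columns grow to the right and rows downward; lengths in m; the calibration is good to about 2 mm. The wrist camera is an equidistant fisheye: a pixel r from the principal point sees the ray r / f radians off the axis. A picture is of the moment at which its call begins. There is no depth.
- robot.sign_off(): hands the job in; it is judged then, once.
The state is a dict: "clock": time; "joint_pos": joint angles; "qd": joint speeds; "joint_torque": joint torques, N m; "tcp_pos": TCP position; "tool_rot": TCP orientation; "ft_force": force on the tool from outside, world axes, zero at the start; "ft_torque": the same for the moment, N m; "grip_width": finger opening in m; "finger_force": force on a finger pad.
Only numpy, scipy, OpenCV 4.12 (cv2) and the standard library are available. Lean on these libraries where they do the work, as an engineer would, in place of code of your own. Each camera call takes 0.05 s, during which the arm holds its last target. There are 200 camera calls.

TASK

Tidy up the three white sorting dishes by nesting them in size order: the medium dish standing inside the large one, and the small one standing inside the medium one, each upright and flat on the floor of the next. Leave the large dish about where it stands, set the others down rather than dropping them, and do not disturb the other things on the bench.

Things in the scene. Friction and masses are not known exactly. Their poses are not given: they have to be found in the camera images.
- large_dish: The large sorting dish: 200 mm across the rim, 56 mm high, inner diameter about 180 mm, 0.4 to 0.8 kg. Stands on the bench. White moulded plastic, walls and floor 8 mm thick, plain round, no handle, walls nearly upright (the foot is 3 mm smaller in radius than the rim). Origin: centre of the underside, z along its axis, up.
- medium_dish: The medium sorting dish: 128 mm across the rim, 52 mm high, inner diameter about 108 to 112 mm, 0.2 to 0.35 kg; too wide to span, it can be gripped by its wall, one finger inside and one outside. Stands on the bench. White moulded plastic, walls and floor 8 mm thick, plain round, no handle, walls nearly upright (the foot is 3 mm smaller in radius than the rim). Origin: centre of the underside, z along its axis, up.
- small_dish: The small sorting dish, a pot 60 mm across the rim and 60 mm high, inner diameter about 40 to 44 mm, 0.08 to 0.15 kg; it can be gripped across its outside or by its wall. Stands on the bench. White moulded plastic, walls and floor 8 mm thick, plain round, no handle, walls nearly upright (the foot is 3 mm smaller in radius than the rim). Origin: centre of the underside, z along its axis, up.
- jar_a: Bystander: amber specimen jar, 64 mm across, 95 mm high, standing. Origin: centre of its underside.
- jar_b: Bystander: green specimen jar, 56 mm across, 80 mm high, standing. Origin: centre of its underside.
- petri: Bystander: closed petri dish, 90 mm across, 17 mm high. Origin: centre of its underside.
- pin_block: Bystander: cork pinning block, 70 x 50 x 30 mm. Origin: centre of its underside.
- brush: Bystander: brush about 160 mm long, lying down along its x axis.
- loupe: Bystander: black and silver loupe, 48 mm across, 42 mm high. Origin: centre of its underside.
- notebook: Bystander: blue notebook, 150 x 105 x 14 mm, lying flat. Origin: centre of its underside.

How it is judged:
By the outcome, as a careful person would: the job done as asked, in the order asked, and still so for the second after the job is handed in, with the robot touching nothing.
It also fails if it takes over 64 s, if anything falls off the work surface, if the arm or the gripper's body presses on something with over 40 N, if the wrist force passes 120 N, or if a joint passes its speed limit or range.

## Working session

There is one attempt and no reset: what is moved stays moved. The work goes in short steps, Python scripts to look and compute and a tool call to move; the robot and the scene stay as the last step left them, time stands still between calls to the robot, and variables do not carry over. Pictures are saved under pics/ and viewed, at most 10 in all, crops included, and the job is handed in when it is done.

Besides the shell and the picture viewer there is one more tool, called after "Request:" by a JSON object that holds its "name" and its "arguments". play_rows: Moves the arm, as the interface text tells. Its arguments: {"type":"object","properties":{"translation":{"type":"array"},"twist":{"type":"array"},"grip":{"type":"number"},"grip_force":{"type":"number"}},"required":["translation","twist"]}

```bash
mkdir -p pics; ls; python3 - <<'E'
from station import robot
import cv2,pickle
d={}
for n in("top","side"):
    r=robot.get_image(n);d[n]=r;print(n,r["intrinsics"],r["position"],r["attitude"],[k for k in r])
    cv2.imwrite(f"pics/{n}0.png",r["img"])
pickle.dump(d,open("d0.pkl","wb"));print(robot.state())
E
```

```text
pics
top [[415.1956041    0.         314.03928467]
 [  0.         415.1956041  204.20301447]
 [  0.           0.           1.        ]] [ 0.46645805 -0.00643072  1.22958753] [ 0.07036664 -0.07662843 -1.55431736] ['img', 'intrinsics', 'position', 'attitude']
side [[407.94828517   0.         319.05414031]
 [  0.         407.94828517 202.98005153]
 [  0.           0.           1.        ]] [0.18051425 0.67961677 0.89061537] [ 0.25927992 -0.97931433 -2.50791358] ['img', 'intrinsics', 'position', 'attitude']
{'clock': 0.1, 'joint_pos': array([-1.22151461e+00,  3.07491919e-01,  1.50755491e+00,  1.55316737e-06,
        1.32840826e+00, -7.34995404e-02]), 'qd': array([-0.00046083, -0.00149716, -0.0020985 , -0.00042222, -0.00121783,
       -0.00015109]), 'joint_torque': array([ 3.04281230e-04, -4.58529997e+01, -2.52607781e+01, -2.34397760e-05,
        5.55450650e-03, -3.48799752e-06]), 'tcp_pos': array([ 0.23566804, -0.52374484,  0.2090722 ]), 'tool_rot': array([-3.06985726e+00, -6.58780573e-01,  3.99543257e-04]), 'ft_force': array([-0.44799949,  0.3808402 , -0.11891538]), 'ft_torque': array([-6.20773975e-02, -2.36326874e-05,  1.69037216e-02]), 'finger_force': 0.0, 'grip_width': 0.08537643605083393}
```

View pics/top0.png

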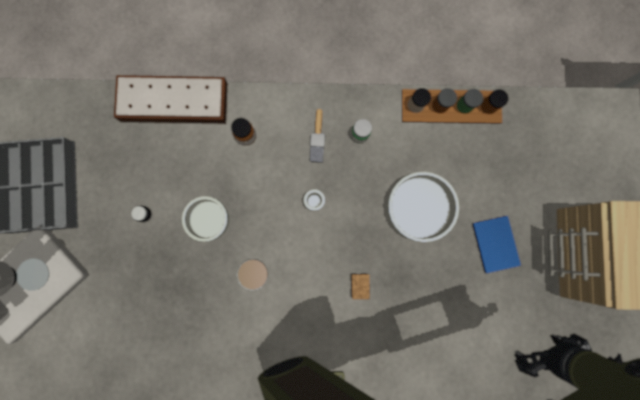

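View pics/side0.png

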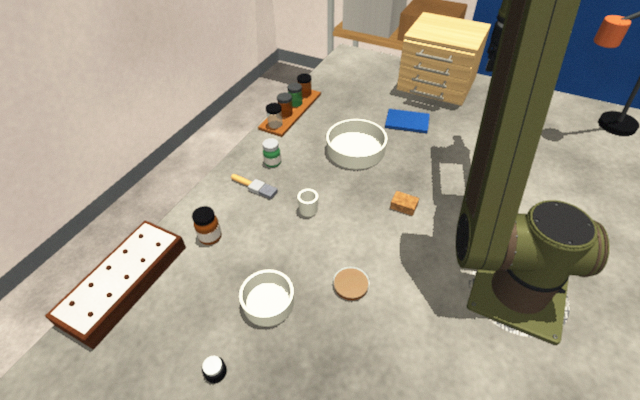

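The top view shows the medium dish at about (205,219), the small one at (314,200) and the large one at (423,207). The nearest neighbours are the petri dish (252,275), the brush (318,135), jar_b (362,130) and the cork (361,287). The side view confirms that all three dishes are upright.

```bash
cat > h.py <<'E'
import numpy as np,cv2
from scipy.spatial.transform import Rotation as R
def plane(r,px,z,fish=False):
    """pixels (n,2) -> points on the plane at height z"""
    K=r["intrinsics"];px=np.atleast_2d(px).astype(float)
    u=(px-[K[0,2],K[1,2]])/[K[0,0],K[1,1]]
    if fish:
        t=np.linalg.norm(u,axis=1,keepdims=True)
        d=np.hstack([u/np.maximum(t,1e-9)*np.sin(t),np.cos(t)])
    else: d=np.hstack([u,np.ones((len(u),1))])
    w=R.from_rotvec(r["attitude"]).apply(d*[1,-1,-1])
    p=np.array(r["position"]);return (p+w*((z-p[2])/w[:,2:]))[:,:2]
def circ(p,rad=None,it=20):
    from scipy.optimize import least_squares
    c0=np.r_[p.mean(0),rad or 0.05]
    f=lambda c:np.hypot(*(p-c[:2]).T)-(rad or c[2])
    s=least_squares(f,c0,loss="soft_l1",f_scale=0.001);return s.x,np.abs(f(s.x)).mean()
E
python3 - <<'E'
import pickle;from h import *
d=pickle.load(open("d0.pkl","rb"));r=d["top"];im=r["img"]
hsv=cv2.cvtColor(im,cv2.COLOR_BGR2HSV)
for n,s,rad,h in(("L",(423,207),.1,.056),("M",(205,219),.064,.052),("S",(314,200),.03,.06)):
    for th in(130,150,170):
        m=np.zeros(im.shape[:2],np.uint8);q=int(rad*400)+5
        cv2.circle(m,s,q,255,-1);m&=((hsv[...,2]>th)*255).astype(np.uint8)
        cs=cv2.findContours(m,cv2.RETR_EXTERNAL,cv2.CHAIN_APPROX_NONE)[0]
        c=max(cs,key=len)[:,0];c=cv2.convexHull(c)[:,0]
        print(n,th,circ(plane(r,c,h)),circ(plane(r,c,h),rad)[0][:2])
for n,s,z in(("jar_b",(362,129),.08),("jar_a",(242,129),.095),("petri",(252,275),.017),("cork",(361,287),.03),("loupe",(140,214),.042),("brush",(317,160),.01)): print(n,plane(r,s,z))
E
```

```text
L 130 (array([ 0.57687324, -0.32296346,  0.10213915]), np.float64(0.0006589494500922682)) [ 0.57598555 -0.32307029]
L 150 (array([ 0.57634183, -0.32209298,  0.09971508]), np.float64(0.00022171995761279678)) [ 0.57635564 -0.32210901]
L 170 (array([ 0.57602438, -0.3217115 ,  0.09757325]), np.float64(0.00019570439644796308)) [ 0.57768412 -0.32171711]
M 130 (array([0.53238607, 0.30227496, 0.06590041]), np.float64(0.0004145208581503528)) [0.53161429 0.30158568]
M 150 (array([0.53224129, 0.30155412, 0.06377026]), np.float64(0.00029122122559331663)) [0.5322572 0.3015826]
M 170 (array([0.53230782, 0.30134582, 0.06138977]), np.float64(0.0001941948561393988)) [0.53237715 0.29996873]
S 130 (array([ 0.58044081, -0.01207689,  0.04182866]), np.float64(0.002120356811154508)) [ 0.58105538 -0.01460503]
S 150 (array([ 0.58996624, -0.01040471,  0.02970982]), np.float64(0.00022251543336490706)) [ 0.58990177 -0.01045518]
S 170 (array([ 0.58994497, -0.01009721,  0.02741891]), np.float64(0.0001927985003724985)) [ 0.59143413 -0.01093142]
jar_b [[ 0.79051266 -0.14275397]]
jar_a [[0.78081373 0.19396615]]
petri [[0.37263954 0.16547218]]
cork [[ 0.34439785 -0.147763  ]]
loupe [[0.54234588 0.48710213]]
brush [[ 0.71364278 -0.01727933]]
```

Request:
{"name": "play_rows", "arguments": {"translation": [[0.044,0,0],[0.044,0,0],[0.044,0,0],[0.044,0,0],[0.044,0.02,0],[0.017,0.044,0],[0,0.05,0],[0,0.05,0],[0,0.05,0],[0,0.05,0],[0,0.05,0],[0,0.05,0]], "twist": [8.2,8.2,8.2,8.2,8.2,8.2,8.2,8.3,0,0,0,0], "grip": 0.04}}

```text
clock: 1.3
tcp_pos: [0.4722, -0.1583, 0.2095]
tool_rot: [-2.223, -2.219, 0.0]
ft_force: [0.1, -0.3, 0.7]
grip_width: 0.0399
finger_force: 0.0
```

Request:
{"name": "play_rows", "arguments": {"translation": [[0,0.05,0],[0,0.05,0],[0,0.05,0],[0,0.05,0],[0,0.05,0],[0,0.05,0],[0,0.05,0],[0,0.05,0],[0,0.05,-0.02],[0,0.01,-0.02],[0,0,0],[0,0,0]], "twist": [0,0,0,0,0,0,0,0,0,0,0,0]}}

```text
clock: 2.5
tcp_pos: [0.4721, 0.2954, 0.1707]
tool_rot: [-2.222, -2.221, 0.004]
ft_force: [1.5, 0.1, 0.2]
grip_width: 0.0403
finger_force: 0.0
```

```bash
python3 - <<'E'
from station import robot
import pickle;from h import *
r=robot.get_image("wrist");cv2.imwrite("pics/w1.png",r["img"]);pickle.dump(r,open("w1.pkl","wb"))
s=robot.state();print(s["tcp_pos"],s["tool_rot"],s["grip_width"],r["position"],s["clock"],r["intrinsics"],s["joint_pos"])
E
```

```text
[0.47288286 0.2951527  0.17155233] [ 2.22304814e+00  2.21938016e+00 -1.30766667e-03] 0.04037702706855007 [0.47323751 0.37513041 0.33450398] 2.55 [[309.70691629   0.         320.57416659]
 [  0.         309.70691629 201.56636941]
 [  0.           0.           1.        ]] [ 4.82606534e-01  3.15105087e-01  1.59804233e+00 -5.87192625e-04
  1.22914499e+00  4.84454805e-01]
```

View pics/w1.png

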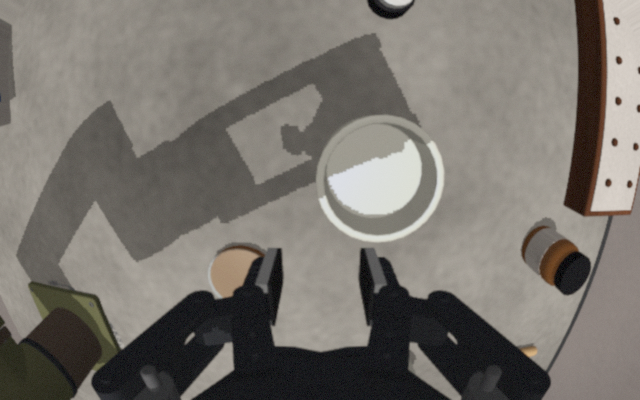

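The wrist view shows the medium dish's rim centred near (380,178) with a radius of about 63 px. The petri dish sits at the lower left at (238,270), clear of the fingers. I'll refine the dish centre from here.

```bash
python3 - <<'E'
import pickle;from h import *
r=pickle.load(open("w1.pkl","rb"))
p=plane(r,[(316.5,178),(444,178),(380,115),(380,242)],.052,True);print(p,circ(p))
E
```

```text
[[0.46876993 0.30533034]
 [0.59473059 0.30670126]
 [0.52673903 0.36514332]
 [0.53335639 0.23857031]] (array([0.53179029, 0.30193847, 0.06325642]), np.float64(0.00014051775859660887))
```

Request:
{"name": "play_rows", "arguments": {"translation": [[0,0.007,-0.02],[0,0,-0.02],[0,0,-0.02],[0,0,-0.02],[0,0,-0.015],[0,0,-0.012],[0,0,-0.012],[0,0,-0.01],[0,0,0],[0,0,0]], "twist": [0,0,0,0,0,0,0,0,0,0]}}

```text
clock: 3.55
tcp_pos: [0.4731, 0.303, 0.0424]
tool_rot: [2.223, 2.22, 0.0]
ft_force: [-0.3, -0.2, 0.1]
grip_width: 0.0398
finger_force: 0.0
```

Request:
{"name": "play_rows", "arguments": {"translation": [[0,0,0],[0,0,0],[0,0,0],[0,0,0],[0,0,0],[0,0,0],[0,0,0],[0,0,0]], "twist": [0,0,0,0,0,0,0,0], "grip": 0.0, "grip_force": 60}}

```text
clock: 4.35
tcp_pos: [0.4729, 0.303, 0.0423]
tool_rot: [-2.223, -2.22, 0.0]
ft_force: [-1.1, -0.6, 0.4]
grip_width: -0.0003
finger_force: 0.0
```

The fingers closed on nothing, so I'll look before moving.

```bash
python3 - <<'E'
from station import robot
import pickle;from h import *
a=robot.get_image("wrist");b=robot.get_image("side");pickle.dump((a,b),open("w2.pkl","wb"))
c=cv2.resize(b["img"][230:350,180:420],None,fx=2.5,fy=2.5)
cv2.imwrite("pics/w2.png",np.vstack([a["img"][100:400,:600],c]))
E
```

```text
(no output)
```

View pics/w2.png

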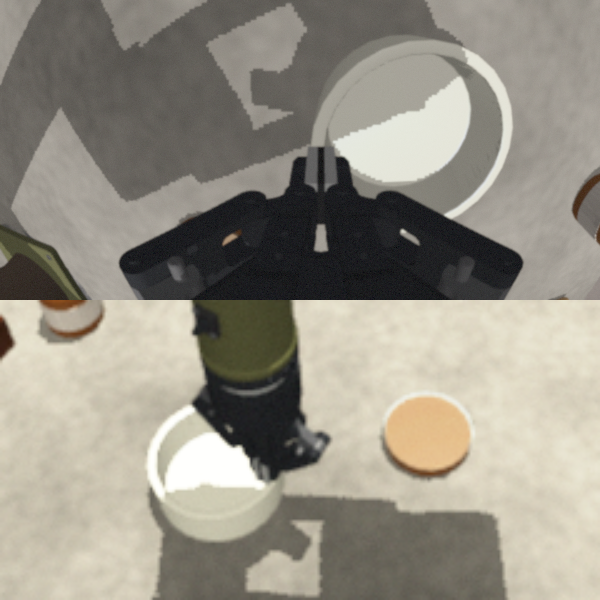

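```bash
python3 - <<'E'
from station import robot
import pickle;from h import *
a,b=pickle.load(open("w2.pkl","rb"))
def proj(r,P,fish):
    v=R.from_rotvec(r["attitude"]).inv().apply(np.atleast_2d(P)-r["position"])*[1,-1,-1];K=r["intrinsics"]
    if fish:
        n=np.hypot(v[:,0],v[:,1]);t=np.arctan2(n,v[:,2]);u=v[:,:2]/n[:,None]*t[:,None]
    else:u=v[:,:2]/v[:,2:]
    return u*K[0,0]+[K[0,2],K[1,2]]
print(a["position"],R.from_rotvec(a["attitude"]).as_matrix()[:,2])
P=[(.473,.303,.042),(.473,.303,.028),(.468,.302,.052),(.596,.302,.052),(.532,.366,.052)]
print(proj(a,P,True)-[0,100]);print((proj(b,P,False)-[180,230])*2.5+[0,300])
print(robot.state()["grip_width"],robot.state()["finger_force"],robot.state()["tcp_pos"])
E
cat >> h.py <<'E'
E
```

```text
[0.47374622 0.38248897 0.2062481 ] [4.68637497e-04 3.11297393e-01 9.50312429e-01]
[[319.4702793  143.12095266]
 [319.54957891 133.44154946]
 [310.47402363 152.46532556]
 [511.20765905 145.82794653]
 [432.73327315  39.28379381]]
[[268.07450683 486.84771512]
 [269.17534413 494.31216637]
 [272.54134814 482.75041015]
 [156.71510797 428.47473259]
 [175.07677116 511.12410492]]
-0.00020263693748647367 0.0 [0.47289011 0.30303286 0.04231204]
```

```bash
python3 - <<'E'
import pickle;from h import *
a,b=pickle.load(open("w2.pkl","rb"))
x=cv2.resize(a["img"][200:310,250:400],None,fx=4,fy=4,interpolation=2)
y=cv2.resize(b["img"][270:330,255:335],None,fx=7.5,fy=7.5,interpolation=2)[:150*4-160]
cv2.imwrite("pics/w3.png",x)
E
```

```text
(no output)
```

View pics/w3.png

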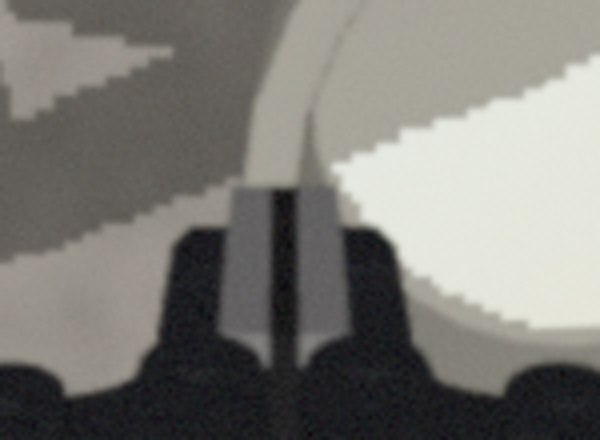

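The zoom shows the pads fully shut with the wall running beneath them, so the tips are about 30 mm higher than the TCP figure implies. The dish has not moved. I'll open and go lower in small steps, watching the force.

Request:
{"name": "play_rows", "arguments": {"translation": [[0,0,0],[0,0,0],[0,0,0],[0,0,0],[0,0,0],[0,0,-0.004],[0,0,-0.004],[0,0,-0.004],[0,0,0]], "twist": [0,0,0,0,0,0,0,0,0], "grip": 0.04}}

```text
clock: 5.35
tcp_pos: [0.4723, 0.3027, 0.0295]
tool_rot: [-2.223, -2.22, 0.003]
ft_force: [-0.2, 0.5, -0.4]
grip_width: 0.0402
finger_force: 0.0
```

Request:
{"name": "play_rows", "arguments": {"translation": [[0,0,-0.004],[0,0,0],[0,0,0]], "twist": [0,0,0]}}

```text
clock: 5.65
tcp_pos: [0.4729, 0.303, 0.0262]
tool_rot: [-2.223, -2.22, 0.0]
ft_force: [-0.1, -0.8, -0.4]
grip_width: 0.0403
finger_force: 0.0
```

```bash
python3 - <<'E'
from station import robot
import pickle;from h import *
a=robot.get_image("wrist");b=robot.get_image("side");t=robot.get_image("top");pickle.dump((a,b,t),open("w4.pkl","wb"))
x=cv2.resize(a["img"][190:310,220:420],None,fx=3,fy=3)
y=cv2.resize(b["img"][240:340,220:320],None,fx=6,fy=6)[:240+360-0]
cv2.imwrite("pics/w4.png",np.vstack([x[:300],y[120:420]]))
s=robot.state();print(s["tcp_pos"],s["grip_width"],s["ft_force"],s["joint_pos"])
E
```

```text
[0.47303157 0.30311744 0.0264563 ] 0.0397476651124152 [-0.35335406  0.7430719  -0.15574867] [4.94677935e-01 4.86063012e-01 1.75654923e+00 3.03599698e-05
 8.98686252e-01 4.96001644e-01]
```

View pics/w4.png

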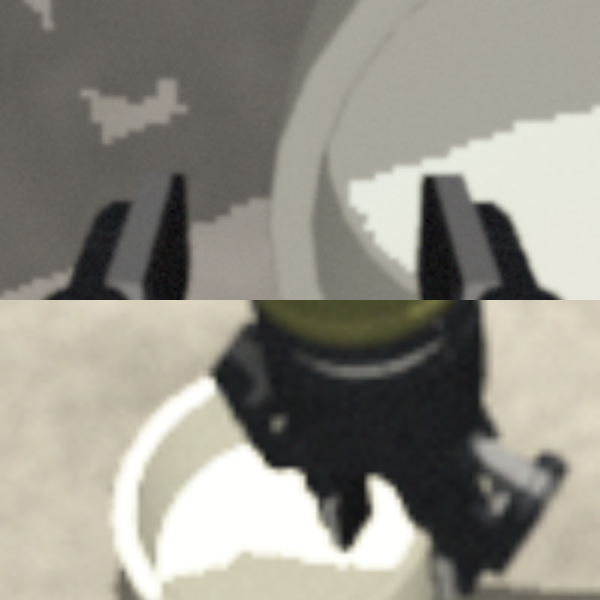

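The pads straddle the wall symmetrically. The inner fingertip is at side pixel (277,302), so I'll get its height from that ray, and do the same for the wrist pixel.

```bash
python3 - <<'E'
import pickle;from h import *
a,b,t=pickle.load(open("w4.pkl","rb"))
print("side",[(z,plane(b,[(277.5,301.7)],z)[0].round(4)) for z in(.01,.02,.03,.04,.05,.06)])
# wrist: inner corner of left/right pad tip ends
for px in((220+185/3,190+175/3),(220+422/3,190+175/3)):
    print("wrist",[(z,plane(a,[px],z,True)[0].round(4)) for z in(.01,.02,.03,.04,.05,.06,.07)])
E
```

```text
side [(0.01, array([0.5091, 0.2924])), (0.02, array([0.5054, 0.2968])), (0.03, array([0.5016, 0.3012])), (0.04, array([0.4979, 0.3056])), (0.05, array([0.4942, 0.31  ])), (0.06, array([0.4904, 0.3143]))]
wrist [(0.01, array([0.4482, 0.2913])), (0.02, array([0.4496, 0.2964])), (0.03, array([0.451 , 0.3015])), (0.04, array([0.4524, 0.3065])), (0.05, array([0.4539, 0.3116])), (0.06, array([0.4553, 0.3166])), (0.07, array([0.4567, 0.3217]))]
wrist [(0.01, array([0.4998, 0.2913])), (0.02, array([0.4983, 0.2964])), (0.03, array([0.4969, 0.3014])), (0.04, array([0.4954, 0.3065])), (0.05, array([0.494 , 0.3116])), (0.06, array([0.4925, 0.3166])), (0.07, array([0.4911, 0.3217]))]
```

Both views put the tips at z≈0.053 with the TCP at 0.0265, so they are only just at rim level. I'll go 21 mm lower.

Request:
{"name": "play_rows", "arguments": {"translation": [[0,-0.001,-0.005],[0,0,-0.005],[0,0,-0.004],[0,0,-0.004],[0,0,-0.003],[0,0,0],[0,0,0]], "twist": [0,0,0,0,0,0,0]}}

```text
clock: 6.5
tcp_pos: [0.4729, 0.3021, 0.0052]
tool_rot: [-2.223, -2.22, 0.0]
ft_force: [-0.2, 0.3, -0.4]
grip_width: 0.0401
finger_force: 0.0
```

Request:
{"name": "play_rows", "arguments": {"translation": [[0,0,0],[0,0,0],[0,0,0],[0,0,0],[0,0,0],[0,0,0],[0,0,0]], "twist": [0,0,0,0,0,0,0], "grip": 0.0, "grip_force": 60}}

```text
clock: 7.2
tcp_pos: [0.4745, 0.3038, 0.0071]
tool_rot: [2.221, 2.221, 0.008]
ft_force: [-1.6, 3.8, 8.1]
grip_width: 0.0073
finger_force: 58.1
```

Gripped on the 8 mm wall. Next is the lift and a check.

Request:
{"name": "play_rows", "arguments": {"translation": [[0,0,0.005],[0,0,0.01],[0,0,0.015],[0,0,0.02],[0,0,0.02],[0,0,0.02],[0,0,0.02],[0,0,0.01],[0,0,0],[0,0,0]], "twist": [0,0,0,0,0,0,0,0,0,0]}}

```text
clock: 8.2
tcp_pos: [0.4721, 0.3015, 0.1247]
tool_rot: [-2.223, -2.219, 0.003]
ft_force: [-0.9, -0.1, -2.2]
grip_width: 0.0068
finger_force: 58.5
```

```bash
python3 - <<'E'
from station import robot
import pickle;from h import *
a=robot.get_image("wrist");b=robot.get_image("side");pickle.dump((a,b),open("w5.pkl","wb"))
cv2.imwrite("pics/w5.png",np.vstack([a["img"][50:300,120:520],b["img"][180:380,150:550]]))
s=robot.state();print(s["tcp_pos"],s["tool_rot"],s["grip_width"],s["ft_force"],s["ft_torque"])
E
```

```text
[0.47179373 0.30140437 0.1240496 ] [-2.2224237  -2.21922077  0.00443901] 0.006769241105497049 [-0.7448434   0.01866147 -2.34116654] [0.03389955 0.14393554 0.00092266]
```

View pics/w5.png

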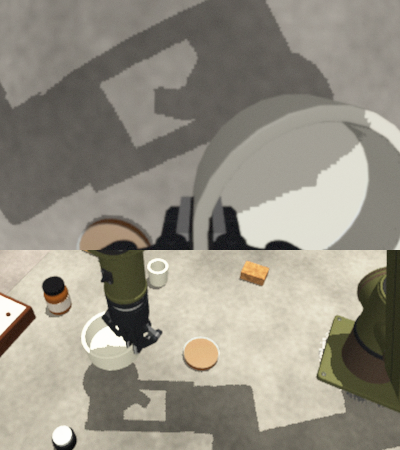

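The dish hangs from its wall nearly level and clear of everything. I'll carry it over the large dish.

Request:
{"name": "play_rows", "arguments": {"translation": [[0,-0.01,0],[0,-0.025,0],[0.004,-0.04,0],[0.005,-0.045,0],[0.005,-0.05,0],[0.005,-0.05,0],[0.005,-0.05,0],[0.005,-0.05,0],[0.005,-0.05,0],[0.005,-0.05,0],[0.005,-0.05,0],[0.004,-0.05,0]], "twist": [0,0,0,0,0,0,0,0,0,0,0,0]}}

```text
clock: 9.5
tcp_pos: [0.5195, -0.2185, 0.1246]
tool_rot: [-2.222, -2.219, 0.001]
ft_force: [1.3, 1.5, -2.7]
grip_width: 0.0065
finger_force: 58.5
```

Request:
{"name": "play_rows", "arguments": {"translation": [[0,-0.045,0],[0,-0.03,0],[0,-0.02,0],[0,-0.01,0],[0,0,0],[0,0,0],[0,0,0]], "twist": [0,0,0,0,0,0,0]}}

```text
clock: 10.2
tcp_pos: [0.5205, -0.3191, 0.1252]
tool_rot: [-2.22, -2.221, -0.0]
ft_force: [0.4, 0.4, -2.7]
grip_width: 0.007
finger_force: 58.4
```

```bash
python3 - <<'E'
from station import robot
import pickle;from h import *
a=robot.get_image("wrist");b=robot.get_image("side");t=robot.get_image("top");pickle.dump((a,b,t),open("w6.pkl","wb"))
cv2.imwrite("pics/w6.png",np.vstack([np.hstack([a["img"][50:300,120:520],t["img"][80:330,240:600]]),np.hstack([cv2.resize(b["img"][60:210,260:460],None,fx=2,fy=2),np.zeros((300,360,3),np.uint8)])]))
s=robot.state();print(s["tcp_pos"],s["tool_rot"],s["grip_width"],s["ft_force"],s["clock"])
E
```

```text
[ 0.52089943 -0.31973261  0.12552353] [-2.22090524e+00 -2.22171310e+00 -1.84274663e-04] 0.006685112125636653 [-0.75656503 -0.49822643 -2.57031814] 10.35
```

View pics/w6.png

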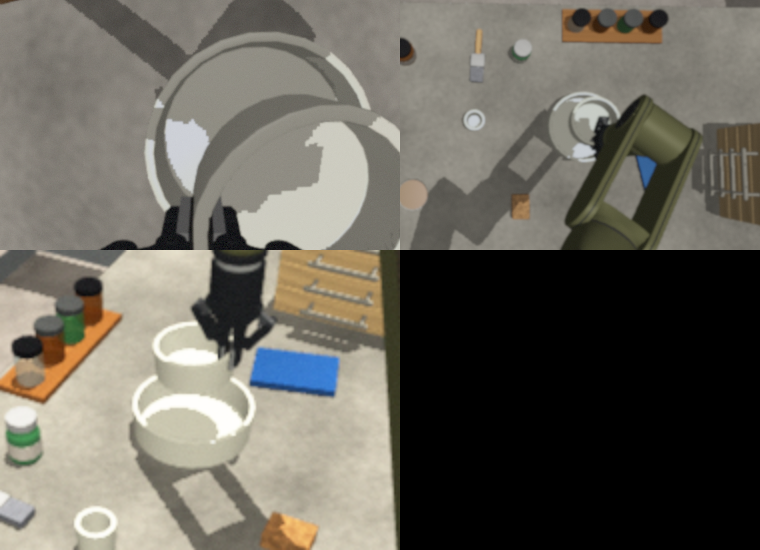

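The medium dish hangs over the large one with about 26 mm clearance all round: the wrist crop shows the large rim's left edge at (147,155) and the medium's at (194,190). I'll lower it to just above the floor.

Request:
{"name": "play_rows", "arguments": {"translation": [[0,-0.002,-0.01],[0,0,-0.015],[0,0,-0.015],[0,0,-0.015],[0,0,-0.015],[0,0,-0.012],[0,0,-0.01],[0,0,-0.005],[0,0,-0.003],[0,0,0],[0,0,0]], "twist": [0,0,0,0,0,0,0,0,0,0,0]}}

```text
clock: 11.45
tcp_pos: [0.5212, -0.3234, 0.0258]
tool_rot: [2.222, 2.219, 0.0]
ft_force: [-0.6, -0.1, -2.1]
grip_width: 0.0067
finger_force: 58.4
```

Request:
{"name": "play_rows", "arguments": {"translation": [[0,0,-0.002],[0,0,-0.002],[0,0,-0.002],[0,0,0],[0,0,0]], "twist": [0,0,0,0,0]}}

```text
clock: 11.95
tcp_pos: [0.5208, -0.3232, 0.0195]
tool_rot: [2.223, 2.22, 0.0]
ft_force: [-0.4, 0.1, -1.3]
grip_width: 0.0067
finger_force: 58.6
```

Request:
{"name": "play_rows", "arguments": {"translation": [[0,0,-0.002],[0,0,-0.002],[0,0,-0.001],[0,0,0],[0,0,0]], "twist": [0,0,0,0,0]}}

```text
clock: 12.45
tcp_pos: [0.5198, -0.3233, 0.016]
tool_rot: [2.223, 2.22, -0.001]
ft_force: [-7.8, 0.8, 11.1]
grip_width: 0.0068
finger_force: 66.0
```

It has made contact at about the expected height. I'll press 1 mm more, then open gently.

Request:
{"name": "play_rows", "arguments": {"translation": [[0,0,-0.001],[0,0,0]], "twist": [0,0]}}

```text
clock: 12.65
tcp_pos: [0.5195, -0.3234, 0.0151]
tool_rot: [2.223, 2.22, -0.002]
ft_force: [-8.1, 1.3, 12.7]
grip_width: 0.0071
finger_force: 70.1
```

Request:
{"name": "play_rows", "arguments": {"translation": [[0,0,0],[0,0,0],[0,0,0],[0,0,0]], "twist": [0,0,0,0], "grip": 0.018}}

```text
clock: 13.05
tcp_pos: [0.521, -0.323, 0.0131]
tool_rot: [-2.223, -2.22, -0.0]
ft_force: [0.1, 0.1, 0.4]
grip_width: 0.018
finger_force: 0.0
```

Request:
{"name": "play_rows", "arguments": {"translation": [[0,0,0.005],[0,0,0.01],[0,0,0.02],[0,0,0.03],[0,0,0.04],[0,0,0.04],[0,0,0.02],[0,0,0],[0,0,0]], "twist": [0,0,0,0,0,0,0,0,0]}}

```text
clock: 13.95
tcp_pos: [0.5207, -0.323, 0.179]
tool_rot: [2.222, 2.219, 0.0]
ft_force: [-0.1, 0.7, -0.4]
grip_width: 0.018
finger_force: 0.0
```

```bash
python3 - <<'E'
from station import robot
import pickle;from h import *
a=robot.get_image("wrist");b=robot.get_image("side");t=robot.get_image("top");pickle.dump((a,b,t),open("w7.pkl","wb"))
cv2.imwrite("pics/w7.png",np.vstack([a["img"][0:300,100:500],cv2.resize(b["img"][80:210,290:490],None,fx=2,fy=2)]))
s=robot.state();print(s["tcp_pos"],s["grip_width"],s["ft_force"],s["clock"])
E
```

```text
[ 0.51963423 -0.32225394  0.17663266] 0.01807300638107746 [-0.19080642  0.15949928  0.40300917] 14.1
```

View pics/w7.png

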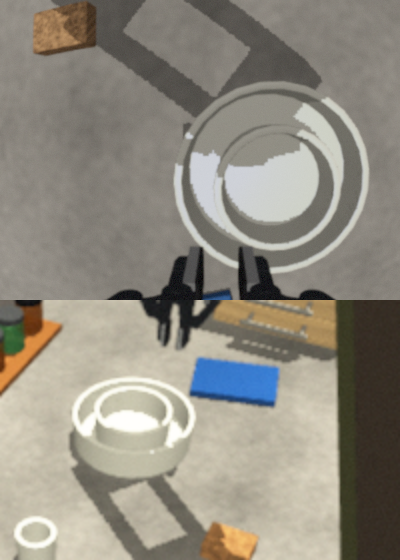

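The medium dish stands flat in the large one: the wrist crop shows its rim centred at (278,187) inside the large rim at (271,177), and the side view shows level rims. The small dish is next. I'll compute the medium's centre while moving above the small one.

Request:
{"name": "play_rows", "arguments": {"translation": [[0,0.02,0],[0.01,0.04,0],[0.01,0.05,0],[0.01,0.05,0],[0.01,0.05,0],[0.01,0.05,0],[0.01,0.032,-0.02],[0.01,0.02,-0.02],[0,0,-0.02],[0,0,0]], "twist": [0,0,0,0,0,0,0,0,0,0], "grip": 0.085}}

```text
clock: 15.1
tcp_pos: [0.5863, -0.0127, 0.1144]
tool_rot: [-2.215, -2.218, 0.009]
ft_force: [-1.5, 0.3, 0.0]
grip_width: 0.0849
finger_force: 0.0
```

```bash
python3 - <<'E'
from station import robot
import pickle;from h import *
a,b,t=pickle.load(open("w7.pkl","rb"))
o=np.array([100,0])
print("M",circ(plane(a,np.array([(213,187),(343,187),(278,125),(278,250)])+o,.060,True)))
print("L",circ(plane(a,np.array([(174,177),(368,177),(271,82),(271,272)])+o,.056,True)))
# top view fit for M's outer edge is weak; check small dish from wrist now
r=robot.get_image("wrist");im=r["img"];hsv=cv2.cvtColor(im,cv2.COLOR_BGR2HSV)
cv2.imwrite("pics/w8.png",im);print(robot.state()["tcp_pos"],r["position"])
E
```

```text
M (array([ 0.57925037, -0.3256866 ,  0.06417874]), np.float64(0.0007464426394029472))
L (array([ 0.57525889, -0.32024992,  0.09821806]), np.float64(0.00038348316023234866))
[ 0.58740224 -0.01362271  0.11605038] [0.58838197 0.06653971 0.27843583]
```

View pics/w8.png

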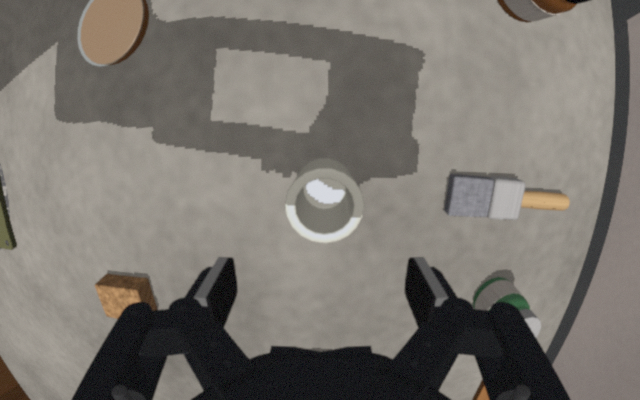

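The small dish's rim is centred at (324,204) between the open fingers. The brush head at (450,195) lies below fingertip level.

```bash
python3 - <<'E'
from station import robot
import pickle;from h import *
r=robot.get_image("wrist");im=r["img"]
g=cv2.cvtColor(im,cv2.COLOR_BGR2GRAY)
print(plane(r,[(324,204)],.06,True),plane(r,[(450,178),(450,215)],.012,True),robot.state()["tcp_pos"],robot.state()["tool_rot"])
p=plane(r,[(286,206),(362,206),(324,167),(324,242)],.06,True);print(circ(p))
E
```

```text
[[ 0.5903885  -0.00809742]] [[ 0.70941199  0.00181211]
 [ 0.71438398 -0.03537627]] [ 0.58868572 -0.01432607  0.11741019] [-2.22068669 -2.21882596  0.00302663]
(array([ 0.59041076, -0.00971928,  0.02927788]), np.float64(0.0005930285514000547))
```

Request:
{"name": "play_rows", "arguments": {"translation": [[0.001,0.004,-0.015],[0,0,-0.02],[0,0,-0.02],[0,0,-0.02],[0,0,-0.015],[0,0,-0.01],[0,0,-0.006],[0,0,0],[0,0,0]], "twist": [0,0,0,0,0,0,0,0,0]}}

```text
clock: 16.1
tcp_pos: [0.5916, -0.0112, 0.0131]
tool_rot: [2.223, 2.219, 0.001]
ft_force: [0.4, 0.7, 0.1]
grip_width: 0.0853
finger_force: 0.0
```

Request:
{"name": "play_rows", "arguments": {"translation": [[0,0,0],[0,0,0],[0,0,0],[0,0,0],[0,0,0],[0,0,0]], "twist": [0,0,0,0,0,0], "grip": 0.02, "grip_force": 40}}

```text
clock: 16.7
tcp_pos: [0.5912, -0.011, 0.0135]
tool_rot: [2.222, 2.22, 0.001]
ft_force: [-1.7, 0.0, 4.7]
grip_width: 0.0575
finger_force: 42.1
```

Request:
{"name": "play_rows", "arguments": {"translation": [[0,0,0.005],[0,0,0.01],[0,0,0.02],[0,0,0.03],[0,0,0.03],[0,0,0.02],[0,0,0.005],[0,0,0],[0,0,0]], "twist": [0,0,0,0,0,0,0,0,0]}}

```text
clock: 17.6
tcp_pos: [0.59, -0.0108, 0.1314]
tool_rot: [-2.222, -2.219, 0.002]
ft_force: [-0.6, -0.1, -2.5]
grip_width: 0.0575
finger_force: 43.1
```

Request:
{"name": "play_rows", "arguments": {"translation": [[0,-0.015,0],[-0.002,-0.03,0],[-0.002,-0.045,0],[-0.002,-0.045,0],[-0.002,-0.045,0],[-0.002,-0.045,0],[-0.002,-0.045,0],[0,-0.03,0],[0,-0.014,0],[0,0,0],[0,0,0]], "twist": [0,0,0,0,0,0,0,0,0,0,0]}}

```text
clock: 18.7
tcp_pos: [0.5782, -0.3239, 0.1313]
tool_rot: [-2.221, -2.218, -0.0]
ft_force: [-0.9, 0.5, -1.7]
grip_width: 0.0573
finger_force: 43.1
```

```bash
python3 - <<'E'
from station import robot
import pickle;from h import *
s=robot.state();print(s["tcp_pos"],s["grip_width"],s["ft_force"],s["ft_torque"])
r=robot.get_image("side");pickle.dump(r,open("s9.pkl","wb"));im=r["img"]
# bright blobs near the dishes in the side view: bounding boxes
m=((cv2.cvtColor(im,cv2.COLOR_BGR2HSV)[...,2]>185)&(cv2.cvtColor(im,cv2.COLOR_BGR2HSV)[...,1]<60)).astype(np.uint8)
m[:60]=0;m[200:]=0;m[:,:300]=0;m[:,420:]=0
n,l,st,c=cv2.connectedComponentsWithStats(m)
print([x.tolist() for x in st[1:] if x[4]>30])
E
```

```text
[ 0.57816782 -0.32387148  0.13132288] 0.05734558950882202 [-0.89360237  0.51546404 -1.66952476] [-0.00396067 -0.04528186  0.0002182 ]
[[300, 60, 120, 140, 9062], [332, 168, 28, 27, 343], [409, 188, 11, 10, 66]]
```

Request:
{"name": "play_rows", "arguments": {"translation": [[0,-0.001,-0.01],[0,0,-0.015],[0,0,-0.015],[0,0,-0.015],[0,0,-0.015],[0,0,-0.012],[0,0,-0.008],[0,0,-0.005],[0,0,-0.002],[0,0,0],[0,0,0]], "twist": [0,0,0,0,0,0,0,0,0,0,0]}}

```text
clock: 19.85
tcp_pos: [0.5794, -0.3263, 0.036]
tool_rot: [2.222, 2.219, 0.0]
ft_force: [-0.1, 0.2, -1.3]
grip_width: 0.0573
finger_force: 43.1
```

Request:
{"name": "play_rows", "arguments": {"translation": [[0,0,-0.002],[0,0,-0.002],[0,0,-0.001],[0,0,0],[0,0,0]], "twist": [0,0,0,0,0]}}

```text
clock: 20.35
tcp_pos: [0.5789, -0.326, 0.0303]
tool_rot: [-2.223, -2.22, 0.0]
ft_force: [0.5, -0.4, -1.5]
grip_width: 0.0574
finger_force: 43.1
```

Request:
{"name": "play_rows", "arguments": {"translation": [[0,0,-0.001],[0,0,-0.001],[0,0,0],[0,0,0]], "twist": [0,0,0,0]}}

```text
clock: 20.75
tcp_pos: [0.5791, -0.3263, 0.0296]
tool_rot: [2.222, 2.219, -0.0]
ft_force: [-0.5, 1.4, 5.0]
grip_width: 0.0574
finger_force: 43.6
```

There is contact at the expected height. I'll open slightly and withdraw upward.

Request:
{"name": "play_rows", "arguments": {"translation": [[0,0,0],[0,0,0],[0,0,0],[0,0,0]], "twist": [0,0,0,0], "grip": 0.067}}

```text
clock: 21.15
tcp_pos: [0.5789, -0.3259, 0.0281]
tool_rot: [-2.223, -2.22, 0.0]
ft_force: [-0.5, -0.3, 0.5]
grip_width: 0.0669
finger_force: 0.0
```

Request:
{"name": "play_rows", "arguments": {"translation": [[0,0,0.005],[0,0,0.01],[0,0,0.02],[0,0,0.03],[0,0,0.04],[0,0,0.04],[0,0,0.03],[0,0,0],[0,0,0]], "twist": [0,0,0,0,0,0,0,0,0]}}

```text
clock: 22.05
tcp_pos: [0.5794, -0.3262, 0.2052]
tool_rot: [2.221, 2.218, 0.001]
ft_force: [0.5, 0.1, -0.9]
grip_width: 0.0671
finger_force: 0.0
```

```bash
python3 - <<'E'
from station import robot
import pickle;from h import *
s=robot.state();print(s["tcp_pos"],s["grip_width"],s["ft_force"],s["clock"])
r=robot.get_image("wrist");b=robot.get_image("side");pickle.dump((r,b),open("f.pkl","wb"));im=r["img"]
e=cv2.Canny(cv2.GaussianBlur(cv2.cvtColor(im,cv2.COLOR_BGR2GRAY),(3,3),0),25,60)
e[245:]=0
px=np.argwhere(e)[:,::-1]
# for every rim: edge points in an annulus about its expected centre, robust circle of known radius
for n,c,rad,z in(("L",(.576,-.322),.1,.056),("M",(.579,-.325),.064,.060),("S",(.579,-.3245),.03,.076)):
    p=plane(r,px,z,True)
    for _ in range(8):
        d=np.hypot(*(p-c).T);k=abs(d-rad)<.0045;c=circ(p[k],rad)[0][:2]
    q=circ(p[k]);d=np.hypot(*(p-q[0][:2]).T)
    print(n,q,k.sum())
E
```

```text
[ 0.57940779 -0.32619274  0.20521796] 0.06711590692864375 [ 0.46603687  0.05736723 -0.86196108] 22.05
L (array([ 0.5753926 , -0.32027566,  0.09919252]), np.float64(0.0007769097360676765)) 596
M (array([ 0.57812137, -0.32547483,  0.06400402]), np.float64(0.0011660317180951071)) 258
S (array([ 0.57903529, -0.32478677,  0.03067093]), np.float64(0.0016350099552539374)) 215
```

The fitted rims match the nested heights and radii, all three dishes are concentric within 6 mm, and the large dish is where it was. Handing in.

```bash
python3 -c "
from station import robot
print(robot.sign_off())"
```

```text
the job is handed in; nothing more can be done
None
```

The three dishes are nested in size order: small in medium in large, each set down upright, with the large dish within about 2 mm of where it stood. I handed the job in at about 22 s of the 64 s allowed; the final nesting was checked by rim fits in the wrist camera, not by eye, as I had used all 10 picture views.

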